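# Seat a model's tapered holder in the spray turntable and power it up

## Robot

A 6-joint arm with a two-finger parallel gripper is mounted at the origin on the work surface. World frame = base frame: x ahead of the robot, y to its left, z up, the work surface at z = 0. Lengths are in m, angles in rad, forces in N, time in s.
With the tool pointing down it reaches from about 0.3 to 0.775 m from the base axis. Payload 14.6 kg.
Tool frame: the origin (TCP) lies on the mounting face of the last link; the fingertips stand 199 mm ahead of it and the grasp point (between the pads) lies 180 mm ahead of it; z points along the fingers, y is the direction in which the jaws open and shut (so a half turn about z gives the same grasp; the last joint's range is limited). The gripper opens to 94 mm and grips with 3 to 60 N. Pads are 16 mm wide; open, the fingers measure 119 mm over their backs; the gripper's body (75 mm by 177 mm) begins 78 mm behind the grasp point.
Start: joints at [-1.267, 0.3, 1.521, -0, 1.321, -0.067], TCP at [0.199, -0.513, 0.405] pointing down, gripper open.
Joint ranges: [-3.03, 3.03], [-0.79, 2.21], [0.23, 2.52], [-1.04, 4.18], [0, 3.07], [-2.55, 2.55]. Speed limits (rad/s): [2.22, 2.22, 2.57, 3.14, 3.14, 3.14].

## Interface

Orientations are given as [roll, pitch, yaw] about the fixed x, y, z axes, in that order (R = Rz(yaw) Ry(pitch) Rx(roll)).
In Python, from station import sensors, vision, job gives the robot as it stands. The module is installed in compiled form; this text tells all that it offers.
- The arm moves only by the tool arm_command, never from a script. Its argument "plan" is one flat list of numbers, 5 for each row, row after row: the closure, from -1 (fully open) to 1 (shut), so that 0 is half open, then the shift along the world's x, y, z scaled (see below), then the turn about the world's z scaled (see below). A call has 1 to 20 rows; each row is the pose to reach, as a shift and turn from the pose commanded when the call began; what a row does not reach only later rows make up. The controller multiplies each number of a shift by 400 mm and each number of a turn by 120 degrees. A row lasts 1/10 s, in which the tool goes at most 50 mm and 8.59 degrees, less where a joint would pass 70% of its speed; a pose out of reach is approached as far as the arm can. A call with a number of a shift or a turn outside -1 to 1 is refused whole. A call with a gripper value outside its range is refused whole. The fingers move at their own pace and stop on an object; "newtons" is the grip in N (left out, the last holds). Time passes only in rows, so rows that repeat a pose let the fingers close. It gives the time, the measured TCP pose, the force and the opening at its end, in the units of the state.
- sensors.get_obs(): the state, without advancing time (a new reading comes with each control period).
- vision.camera(name): name is "side" or "top" or "wrist"; returns the picture (420x560x3 uint8, blue, green, red); there is no depth.
- vision.camera_params(name): a dict with "intrinsics" (3x3 intrinsics, pixels), "rvec" (rotation vector, rad) and "tvec" (3), from world to camera coordinates, as OpenCV has them. Camera axes: x right, y down, z forward; pixel columns grow to the right and rows downward; lengths in m; the calibration is good to about 2 mm. The wrist camera is an equidistant fisheye: a pixel r from the principal point sees the ray r / f radians off the axis. A picture is of the moment at which its call begins: read the wrist's pose just before it. camera_params takes no time and is no camera call; for the wrist camera it gives the pose at the moment of the call.
- job.hand_in(): hands the job in, once; it reports no verdict.
Trained networks look in the newest picture that a camera, given by its name, has taken for a name from the list of things; names that differ only in an ending like _2 or _b are one class to them, and where a whole thing is asked for, a point or a joint stands for the part that bears it (a point fixed in the world has none). Each returns a list of dicts, best first, with "confidence" (0 to 1); they miss things now and then, are a little off and sometimes report something else, mostly with a low value. They report only what shows in the picture. A call takes as long as a camera call. They do not tell look-alikes from the thing itself.
- vision.search_frame(name, camera): "at" ([row, column] in pixels, amid what is visible of it).
- vision.silhouettes(name, camera): "mask" (420x560 bool, what is visible of it) and "at" ([row, column] in pixels, amid what is visible of it).
- vision.pinpoint(name, camera): "at" ([row, column] in pixels: a listed point, or the origin of a listed thing).
The state is a dict: "time_s": time; "qpos": joint angles; "joint_vel": joint speeds; "tau": joint torques, N m; "ee_pos": TCP position; "eef_rot": TCP orientation; "force": force on the tool from outside, world axes, zero at the start; "moment": the same for the moment, N m; "grip_width": finger opening in m.
Only numpy, scipy, OpenCV 4.12 (cv2) and the standard library are available. Lean on these libraries where they do the work, as an engineer would, in place of code of your own. Each camera call takes 0.05 s, during which the arm holds its last target.

## Task

Take the orange-gripped model holder from the white tray and lower it, without dropping it, upright into the brass cup of the turntable until its cone is fully home; then, with the cone still inside the cup, rock it clearly to one side (about 8 degrees) to check that it is not stuck, and let it sit fully home again. Only then turn the red isolator handle from off all the way round to on, and let go of everything. Leave the jars, bottles, the blue holder and the other things where they stand.

Things in the scene. Friction and masses are not known exactly. Their poses are not given: they have to be found in the camera images.
- holder: The holder to fit, loose (about 140 g, up to 40 % more or less), standing upright in the tray. From its origin (centre of its flat underside) up its z axis: bare aluminium cone, radius 13 mm at 0 growing to 25 mm at 34 mm; orange cylindrical grip of 30 mm diameter from 34 to 78 mm, with two thin black bands; grey primed model dome, at most 25 mm across, from 78 to 94 mm. Round about its z axis, so its yaw does not matter.
- turntable: Spray turntable, fixed (its place and yaw vary; it does not spin here): low grey round base, 116 mm across and 32 mm high, with a brass cup standing on its centre. Origin: centre of its underside on the table, z up.
- cup_mouth (a point): Centre of the mouth of the brass cup, 65 mm above the table. The cup is a slippery, open-topped taper (same taper as the orange holder's cone, about 19 degrees from the axis to the wall), inner diameter 45 mm at the mouth and 22 mm at its floor 33 mm below; rim 56 mm across outside, wall about 5 mm.
- cup_seat (a point): On the cup's axis, 37 mm above the table (28 mm below the mouth): where the centre of the orange holder's underside lies when the cone is fully home. About 6 mm of the cone then stays above the mouth, and the grip spans 71 to 115 mm above the table. Released a little off-centre, the cone slides home by itself.
- isolator: Rotary power isolator, fixed (place and yaw vary): grey box 90 x 90 x 50 mm with a yellow top plate and a red handle on its centre. Origin: centre of its underside on the table, z up. The off mark (black) lies to its -x side, the on mark (green) to its +y side.
- handle (a joint): Turn of the red isolator handle about the vertical, in rad: 0 off (stop), 1.5 fully on (stop); grows clockwise seen from above. It stays where it is left (friction about 0.06 N m). The handle is a red disc, 60 mm across, with an upright bar 56 mm long, 14 mm wide, its top 96 mm and its foot 64 mm above the table. At 0 the bar lies along the isolator's x axis, its white pointer line to -x; at 1.5 it lies almost along the y axis, pointer to +y.
- handle_grip (a point): On the handle's turning axis, in the middle of the bar, 87 mm above the table; its x axis lies along the bar and turns with it.
- tray: White shallow tray, fixed (place and yaw vary): 166 x 166 mm, rim 12 mm high, floor 4 mm thick. Origin: centre of its underside. Both holders and two jars stand on its floor in a 2 by 2 pattern 68 mm apart, centred on the tray and along its sides; which stands where varies.
- blue_holder: Bystander, loose, in the tray: like the orange holder but with a blue grip and a fatter cone (radius 20 mm at the foot, 29 mm at 34 mm), which does not fit the cup. 94 mm high. Origin: centre of its underside.
- jar_a: Bystander, loose, in the tray: white paint jar with red cap, 31 mm diameter, 56 mm high. Origin: centre of its underside.
- jar_b: Bystander, loose, in the tray: green paint jar with black cap, 31 mm diameter, 56 mm high. Origin: centre of its underside.
- thinner: Bystander, loose: clear thinner bottle with paper label, 44 mm diameter, 125 mm high, beside the turntable about 85 mm from the cup's axis. Origin: centre of its underside.
- cleaner: Bystander, loose: amber bottle with blue cap, 36 mm diameter, 105 mm high, beside the turntable about 82 mm from the cup's axis, on the side opposite the thinner bottle. Origin: centre of its underside.
- pot: Bystander, loose: yellow pot with white lid, 40 mm diameter, 80 mm high, on the off-mark side about 78 mm from the isolator's centre. Origin: centre of its underside.
- tape_roll: Bystander, loose: yellow tape roll lying flat, 88 mm diameter, 45 mm high, on the far side of the table. Origin: centre of its underside.
- mix_cup: Bystander, loose: white open mixing cup, 68 mm diameter, 70 mm high, on the far side of the table. Origin: centre of its underside.
Not all that is in view belongs to the job. What is shaped like the holder but pink is not meant. Leave any pink or purple look-alike of the isolator alone.

How it is judged:
By the outcome, as a careful person would: the job done as asked, in the order asked, and still so for the second after the job is handed in, with the robot touching nothing.
It also fails if it takes over 54 s, if anything falls off the work surface, if the arm or the gripper's body presses on something with over 40 N, if the wrist force passes 120 N, or if a joint passes its speed limit or range.

## Working session

There is one attempt and no reset: what is moved stays moved. The work goes in short steps, Python scripts to look and compute and a tool call to move; the robot and the scene stay as the last step left them, time stands still between calls to the robot, and variables do not carry over. Pictures are saved under pics/ and viewed, and the job is handed in when it is done.

Besides the shell and the picture viewer there is one more tool, called as a command line: name --argument value ..., lists and objects as JSON in quotes. arm_command: Moves the arm, as the interface text tells. Its arguments: {"type":"object","properties":{"plan":{"type":"array"},"newtons":{"type":"number"}},"required":["plan"]}

```bash
mkdir -p pics; python3 - <<'E'
from station import sensors, vision
import cv2
o=sensors.get_obs(); print({k:(v if not hasattr(v,'round') else v) for k,v in o.items()})
for c in ["side","top","wrist"]:
    cv2.imwrite(f"pics/{c}0.png",vision.camera(c)); p=vision.camera_params(c); print(c,p)
E
```

```text
{'time_s': 0.0, 'qpos': array([-1.26661668e+00,  3.00501284e-01,  1.52159289e+00,  1.49578746e-05,
        1.32070447e+00, -6.65786541e-02]), 'joint_vel': array([-0.00018386, -0.00111313, -0.0001572 , -0.00097074, -0.00050225,
        0.00054416]), 'tau': array([-4.15803597e-04, -5.31809592e+01, -3.52740884e+01,  7.08039198e-02,
        2.43794970e-02, -6.73856448e-05]), 'ee_pos': array([ 0.19927742, -0.51259676,  0.40406464]), 'eef_rot': array([-3.14039030e+00, -9.46900685e-05,  3.70754532e-01]), 'force': array([ 0.10230623, -0.84160822,  0.04581809]), 'moment': array([-0.02876399,  0.00961643,  0.00720485]), 'grip_width': 0.09390138496127927}
side {'intrinsics': array([[530.57340585,   0.        , 283.26996133],
       [  0.        , 530.57340585, 208.09559898],
       [  0.        ,   0.        ,   1.        ]]), 'rvec': array([ 0.09080539, -2.88568333,  1.12179148]), 'tvec': array([0.55649781, 0.15040362, 1.33775321])}
top {'intrinsics': array([[441.21707393,   0.        , 277.13141236],
       [  0.        , 441.21707393, 203.44652616],
       [  0.        ,   0.        ,   1.        ]]), 'rvec': array([ 2.1838441 , -2.12976498,  0.20340036]), 'tvec': array([-0.14343202,  0.54853043,  1.12903166])}
wrist {'intrinsics': array([[325.1922621 ,   0.        , 275.69105702],
       [  0.        , 325.1922621 , 210.83904257],
       [  0.        ,   0.        ,   1.        ]]), 'rvec': array([-2.40807212,  1.64811853,  0.21791058]), 'tvec': array([-0.54926059, -0.02658266,  0.39143365])}
```

View pics/side0.png

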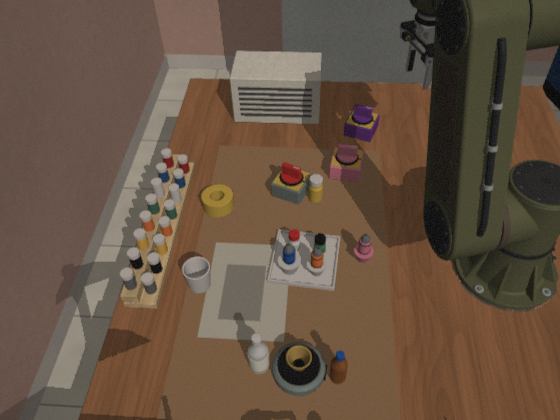

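View pics/top0.png

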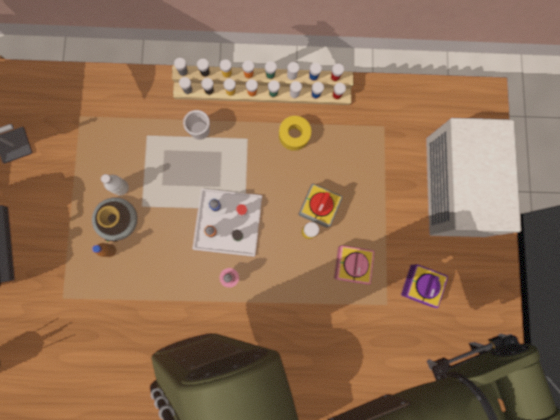

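View pics/wrist0.png

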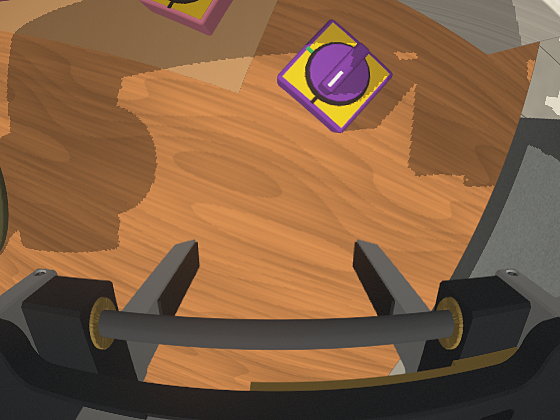

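```bash
cat > h.py <<'E'
import numpy as np,cv2
from station import sensors, vision
def ray(cam,at,P=None):
    P=P or vision.camera_params(cam); K=P["intrinsics"];R=cv2.Rodrigues(np.array(P["rvec"]))[0];t=np.array(P["tvec"])
    x=(at[1]-K[0,2])/K[0,0];y=(at[0]-K[1,2])/K[1,1]
    if cam=="wrist":
        r=np.hypot(x,y); d=np.array([x/r*np.sin(r),y/r*np.sin(r),np.cos(r)]) if r>0 else np.array([0,0,1.])
    else: d=np.array([x,y,1.]);d/=np.linalg.norm(d)
    return -R.T@t, R.T@d
def atz(cam,at,z,P=None):
    c,d=ray(cam,at,P); return c+d*(z-c[2])/d[2]
def tri(rays):
    A=sum(np.eye(3)-np.outer(d,d) for c,d in rays);b=sum((np.eye(3)-np.outer(d,d))@c for c,d in rays)
    return np.linalg.solve(A,b)
def proj(cam,X,P=None):
    P=P or vision.camera_params(cam); K=P["intrinsics"];R=cv2.Rodrigues(np.array(P["rvec"]))[0]
    p=R@np.array(X)+np.array(P["tvec"])
    if cam=="wrist":
        th=np.arctan2(np.hypot(p[0],p[1]),p[2]);n=np.hypot(p[0],p[1]);u=p[:2]/n*th
    else: u=p[:2]/p[2]
    return [K[1,1]*u[1]+K[1,2],K[0,0]*u[0]+K[0,2]]
E
python3 - <<'E'
from h import *
np.set_printoptions(precision=4,suppress=True)
for c in ["top","side"]: vision.camera(c)
Z=dict(holder=.004,turntable=0,cup_mouth=.065,cup_seat=.037,isolator=0,handle_grip=.087,tray=0,blue_holder=.004,thinner=0,cleaner=0,pot=0,jar_a=.004,jar_b=.004)
for n,z in Z.items():
    for c in ["top","side"]:
        for r in vision.pinpoint(n,c)[:3]:
            print(n,c,round(r["confidence"],2),np.round(r["at"],1),atz(c,r["at"],z)[:2])
print(sensors.get_obs()["time_s"])
E
```

```text
holder top 0.74 [275.7 231.7] [ 0.3593 -0.0137]
holder side 0.81 [258.  361.4] [ 0.3573 -0.0078]
holder side 0.69 [272.1 315.2] [0.4743 0.0431]
turntable top 0.84 [221.9 115.5] [0.4961 0.3058]
turntable top 0.63 [234.4 235.2] [ 0.4704 -0.0187]
turntable side 0.58 [370.  296.2] [0.508  0.3049]
cup_mouth top 0.95 [214.1 104.8] [0.5088 0.313 ]
cup_mouth side 0.78 [354.2 295.4] [0.5098 0.3008]
cup_seat top 0.73 [202.4 321.1] [ 0.5593 -0.2481]
cup_seat top 0.68 [217.3 110.5] [0.5041 0.3075]
cup_seat side 0.62 [361.2 300.5] [0.4988 0.302 ]
isolator top 0.96 [205.7 318.6] [ 0.5558 -0.2462]
isolator top 0.91 [287.4 421.7] [ 0.3392 -0.529 ]
isolator top 0.75 [266.7 352.4] [ 0.3906 -0.3398]
isolator side 0.91 [189.8 293.6] [ 0.5455 -0.2478]
isolator side 0.89 [168.8 344.4] [ 0.3982 -0.3438]
isolator side 0.77 [131.5 362.8] [ 0.3379 -0.522 ]
handle_grip top 0.95 [287.3 433.6] [ 0.3425 -0.5278]
handle_grip top 0.61 [204.9 321.7] [ 0.5448 -0.243 ]
handle_grip top 0.6 [261.8 360.8] [ 0.402  -0.3433]
handle_grip side 0.66 [168.7 292. ] [ 0.5493 -0.2442]
handle_grip side 0.66 [106.3 362.7] [ 0.3455 
[... 533 characters left out ...]
er top 0.73 [247.6 112.6] [0.4267 0.3081]
cleaner side 0.64 [378.8 336. ] [0.4209 0.3198]
pot top 0.77 [232.9 307.8] [ 0.4796 -0.217 ]
pot top 0.23 [217.2 107.5] [0.5084 0.3282]
pot side 0.56 [201.9 316.4] [ 0.4782 -0.2031]
jar_a top 0.62 [211.  244.6] [ 0.5349 -0.0423]
jar_a top 0.4 [234.2 238.2] [ 0.4709 -0.0271]
jar_a top 0.29 [204.3 319.3] [ 0.5592 -0.2476]
jar_a side 0.69 [251.  292.7] [ 0.5348 -0.0208]
jar_a side 0.64 [248.9 319.5] [ 0.4653 -0.0315]
jar_b top 0.62 [211.  244.6] [ 0.5349 -0.0423]
jar_b top 0.4 [234.2 238.2] [ 0.4709 -0.0271]
jar_b top 0.29 [204.3 319.3] [ 0.5592 -0.2476]
jar_b side 0.69 [251.  292.7] [ 0.5348 -0.0208]
jar_b side 0.64 [248.9 319.5] [ 0.4653 -0.0315]
1.55
```

arm_command --plan '[-1,0.5,1,0,0.95,-1,0.5,1,0,0.95,-1,0.5,1,0,0.95,-1,0.5,1,0,0.95,-1,0.5,1,0,0.95,-1,0.5,1,0,0.95,-1,0.5,1,0,0.95,-1,0.5,1,0,0.95,-1,0.5,1,0,0.95,-1,0.5,1,0,0.95,-1,0.5,1,0,0.95,-1,0.5,1,0,0.95,-1,0.5,1,0,0.95,-1,0.5,1,0,0.95]'

```text
time_s: 2.95
ee_pos: [0.3993, -0.1125, 0.4048]
eef_rot: [3.142, 0.0, 2.366]
force: [-0.4, 0.6, 0.1]
grip_width: 0.0938
```

```bash
python3 - <<'E'
from h import *
np.set_printoptions(precision=4,suppress=True)
o=sensors.get_obs();print(o["time_s"],o["ee_pos"],o["eef_rot"],o["qpos"])
cv2.imwrite("pics/w1.png",vision.camera("wrist"))
print(ray("wrist",[211,276]))
E
```

```text
2.95 [ 0.3993 -0.1125  0.4048] [3.1415 0.0002 2.3663] [-0.3631 -0.0073  1.873  -0.      1.2756 -1.1586]
(array([ 0.346 , -0.0596,  0.385 ]), array([ 0.1849, -0.181 , -0.9659]))
```

View pics/w1.png

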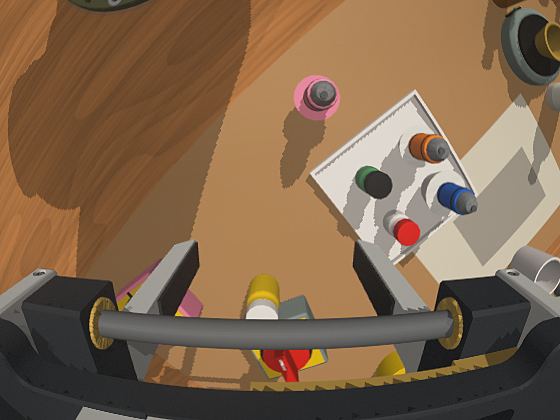

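arm_command --plan '[-1,0.175,0.38,0,0,-1,0.175,0.38,0,0,-1,0.175,0.38,0,0,-1,0.175,0.38,0,0,-1,0.175,0.38,0,0,-1,0.175,0.38,0,0]'

```text
time_s: 3.6
ee_pos: [0.4691, 0.0392, 0.4045]
eef_rot: [-3.141, -0.0, 2.36]
force: [0.3, 0.8, -0.2]
grip_width: 0.094
```

```bash
python3 - <<'E'
from h import *
np.set_printoptions(precision=4,suppress=True)
o=sensors.get_obs();print(o["time_s"],o["ee_pos"],o["eef_rot"],o["qpos"])
cv2.imwrite("pics/w2.png",vision.camera("wrist"))
for n,z in dict(holder=.004,blue_holder=.004,jar_a=.004,tray=0,cup_mouth=.065).items():
    for r in vision.pinpoint(n,"wrist")[:4]: print(n,r["confidence"],r["at"],atz("wrist",r["at"],z))
for z in (.098,): print(proj("wrist",[.472,.041,z]))
E
```

```text
3.6 [0.4691 0.0392 0.4045] [-3.1412 -0.0002  2.3604] [ 0.0055  0.1226  1.736  -0.0002  1.2833 -0.784 ]
holder 0.77 [149.4, 183.6] [ 0.3561 -0.0047  0.004 ]
holder 0.69 [187.9, 283.2] [0.4743 0.0461 0.004 ]
blue_holder 0.68 [230.1, 313.0] [0.5383 0.0351 0.004 ]
jar_a 0.92 [262.7, 270.9] [ 0.5326 -0.033   0.004 ]
jar_a 0.71 [223.5, 237.5] [ 0.4665 -0.025   0.004 ]
jar_a 0.64 [60.6, 458.1] [0.5121 0.3278 0.004 ]
tray 0.95 [225.0, 277.5] [0.5035 0.0079 0.    ]
cup_mouth 0.72 [57.6, 472.8] [0.5062 0.3098 0.065 ]
cup_mouth 0.47 [357.7, 182.9] [ 0.5319 -0.1938  0.065 ]
[np.float64(209.54439625354988), np.float64(279.3073539296824)]
```

View pics/w2.png

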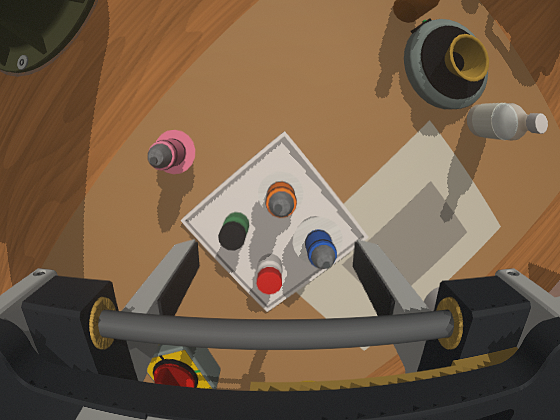

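```bash
python3 - <<'E'
from h import *
np.set_printoptions(precision=4,suppress=True)
C=np.array([atz("wrist",p,.012)[:2] for p in [(132,285),(222,182),(312,267),(237,366)]]);print(C,C.mean(0))
for i in range(4): d=C[(i+1)%4]-C[i];print(np.hypot(*d),np.degrees(np.arctan2(d[1],d[0])))
img=cv2.imread("pics/w2.png")
for p,z in [((205,281),.095),((256,322),.095),((236,232),.06),((280,269),.06)]: print(atz("wrist",p,z))
cv2.imwrite("pics/w2z.png",cv2.resize(img[120:320,170:380],None,fx=3,fy=3,interpolation=cv2.INTER_CUBIC)[:600,:800])
E
```

```text
[[ 0.4285  0.0945]
 [ 0.4154 -0.0705]
 [ 0.5783 -0.0859]
 [ 0.5904  0.0777]] [0.5031 0.0039]
0.16546911898315989 -94.55525187400526
0.16364750001654993 -5.428875567051321
0.1640706965332746 85.7776469714679
0.16272185706785935 174.0726859284235
[0.4706 0.0446 0.095 ]
[0.5351 0.0371 0.095 ]
[ 0.4646 -0.022   0.06  ]
[ 0.5291 -0.031   0.06  ]
```

View pics/w2z.png

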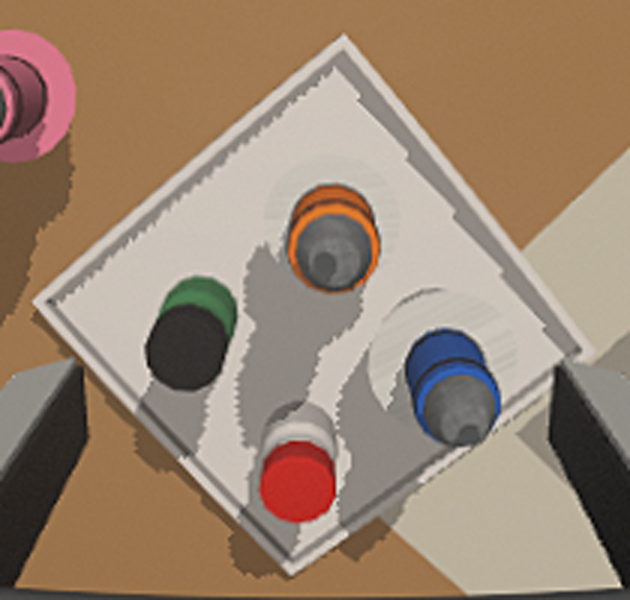

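arm_command --plan '[-1,0.007,0.01,0,0,-1,0.007,0.01,-0.12,0,-1,0.007,0.01,-0.24,0,-1,0.007,0.01,-0.34,0,-1,0.007,0.01,-0.406,0,-1,0.007,0.01,-0.406,0,-1,0.007,0.01,-0.406,0]' --newtons 15

```text
time_s: 4.6
ee_pos: [0.4725, 0.0434, 0.243]
eef_rot: [3.141, 0.0, 2.36]
force: [0.5, -1.0, 0.1]
grip_width: 0.0938
```

```bash
python3 - <<'E'
from h import *
np.set_printoptions(precision=4,suppress=True)
o=sensors.get_obs();print(o["time_s"],o["ee_pos"],o["force"])
cv2.imwrite("pics/w3.png",vision.camera("wrist"))
s=vision.camera("side");cv2.imwrite("pics/s3.png",cv2.resize(s[200:400,230:430],None,fx=3,fy=3))
E
```

```text
4.6 [0.4725 0.0434 0.243 ] [ 0.4982 -1.01    0.1121]
```

View pics/w3.png

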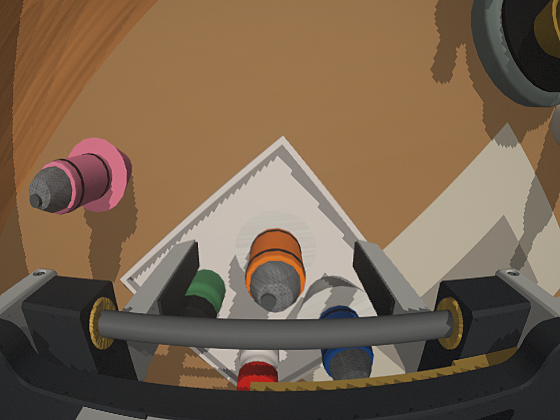

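View pics/s3.png

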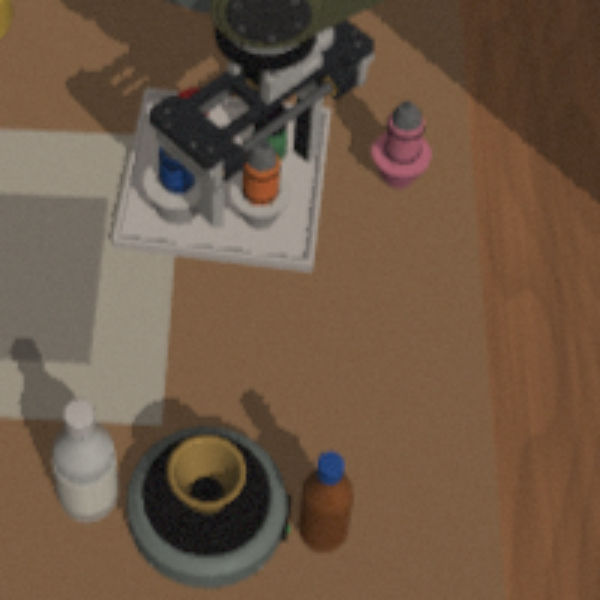

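```bash
python3 - <<'E'
from h import *
np.set_printoptions(precision=4,suppress=True)
e=sensors.get_obs()["ee_pos"]
for z in (.098,.082): print(proj("wrist",[e[0],e[1],z]))
print(atz("wrist",(298,268),.098), atz("wrist",(266,275),.082))
E
python3 -c "
import cv2;i=cv2.imread('pics/w3.png');cv2.imwrite('pics/w3z.png',cv2.resize(i[210:340,200:360],None,fx=4,fy=4))"
```

```text
[np.float64(300.0274452810438), np.float64(274.15762771188014)]
[np.float64(283.4579351375088), np.float64(274.25513339582733)]
[0.4699 0.0422 0.098 ] [0.4661 0.0504 0.082 ]
```

View pics/w3z.png

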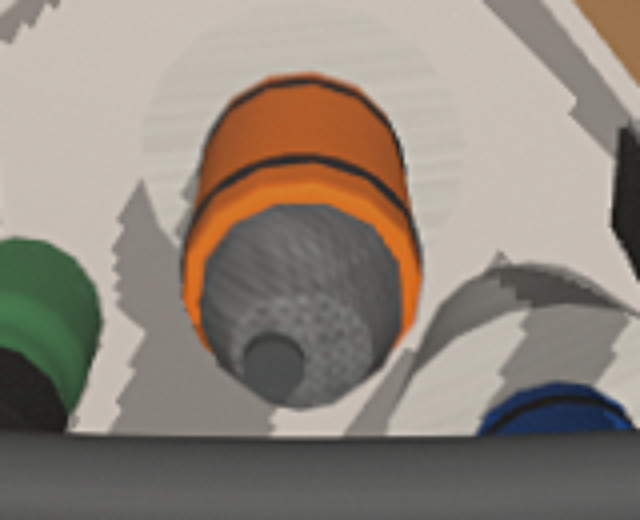

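arm_command --plan '[1,0,0,0,0,1,0,0,0,0,1,0,0,0,0,1,0,0,0,0,1,0,0,0,0,1,0,0,0,0,1,0,0,0,0]' --newtons 15

```text
time_s: 5.4
ee_pos: [0.4721, 0.0434, 0.2422]
eef_rot: [-3.142, -0.0, 2.36]
force: [0.2, 0.4, 0.2]
grip_width: 0.0414
```

arm_command --plan '[1,0,0,0,0,1,0,0,0,0,1,0,0,0,0,1,0,0,0,0,1,0,0,0,0]'

```text
time_s: 5.9
ee_pos: [0.4721, 0.0434, 0.2422]
eef_rot: [-3.142, -0.0, 2.36]
force: [-0.8, -0.5, 0.1]
grip_width: 0.0299
```

arm_command --plan '[1,0,0,0.05,0,1,0,0,0.15,0,1,0,0,0.25,0,1,0,0,0.3,0.05,1,0.03,0.1,0.3,0.1,1,0.05,0.2,0.3,0.16,1,0.07,0.3,0.3,0.22,1,0.08,0.36,0.3,0.28,1,0.0875,0.3925,0.3,0.34,1,0.0875,0.3925,0.3,0.375,1,0.0875,0.3925,0.3,0.375,1,0.0875,0.3925,0.3,0.375]'

```text
time_s: 7.1
ee_pos: [0.507, 0.2002, 0.3621]
eef_rot: [-3.141, -0.0, -3.14]
force: [-0.6, 0.2, -1.9]
grip_width: 0.0299
```

```bash
python3 - <<'E'
from h import *
np.set_printoptions(precision=4,suppress=True)
o=sensors.get_obs();print(o["time_s"],o["ee_pos"],o["eef_rot"],o["force"],o["qpos"])
cv2.imwrite("pics/w4.png",vision.camera("wrist"))
for n,z in dict(holder=.124,cup_mouth=.065,cup_seat=.037,turntable=0,thinner=0,cleaner=0).items():
    for r in vision.pinpoint(n,"wrist")[:2]: print(n,round(r["confidence"],2),r["at"],atz("wrist",r["at"],z)[:2])
s=vision.camera("side");cv2.imwrite("pics/s4.png",cv2.resize(s[220:420,230:430],None,fx=3,fy=3))
t=vision.camera("top");cv2.imwrite("pics/t4.png",cv2.resize(t[140:300,60:260],None,fx=3,fy=3))
for c in ["top","side"]:
  for r in vision.pinpoint("cup_mouth",c)[:2]: print(c,round(r["confidence"],2),r["at"],atz(c,r["at"],.065)[:2])
E
```

```text
7.1 [0.507  0.2002 0.3621] [-3.1415 -0.0004 -3.1398] [-0.6175  0.208  -1.867 ] [ 0.3089  0.3274  1.5872 -0.      1.2274 -1.2636]
holder 0.86 [69.0, 95.7] [0.3828 0.0678]
holder 0.76 [233.5, 273.6] [0.5073 0.199 ]
cup_mouth 0.81 [209.5, 394.8] [0.5049 0.3105]
cup_mouth 0.55 [233.5, 277.2] [0.5276 0.2018]
cup_seat 0.86 [198.9, 385.0] [0.5013 0.3099]
turntable 0.57 [190.7, 373.9] [0.5004 0.3092]
turntable 0.51 [115.6, 383.7] [0.4173 0.3166]
thinner 0.6 [266.6, 356.2] [0.5916 0.2958]
cleaner 0.88 [114.8, 383.7] [0.4163 0.3167]
top 0.73 [204.8, 217.2] [0.5409 0.0268]
side 0.55 [354.8, 299.8] [0.5004 0.3016]
```

View pics/w4.png

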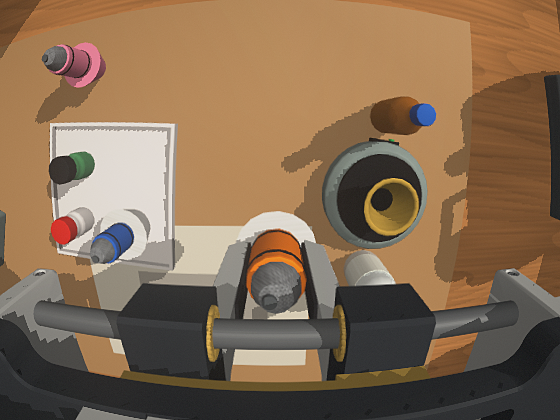

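View pics/s4.png

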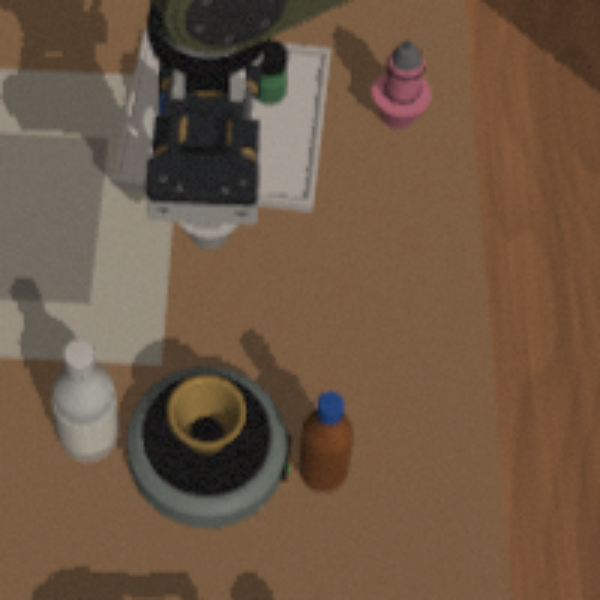

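View pics/t4.png

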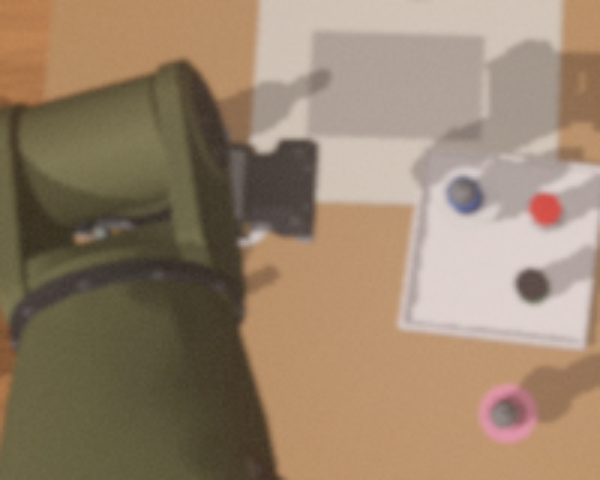

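```bash
cat > ov.py <<'E'
from h import *
def ov(img,cam,x,y,P=None,box=None,f=6,out="o.png"):
    r0,r1,c0,c1=box
    z=cv2.resize(img[r0:r1,c0:c1],None,fx=f,fy=f,interpolation=cv2.INTER_CUBIC)
    for rad,h,col in [(.028,.065,(0,0,255)),(.0225,.065,(0,255,0)),(.011,.032,(255,255,0)),(.058,.032,(255,0,0))]:
        pts=[]
        for a in np.linspace(0,2*np.pi,60):
            p=proj(cam,[x+rad*np.cos(a),y+rad*np.sin(a),h],P); pts.append([(p[1]-c0+.5)*f,(p[0]-r0+.5)*f])
        cv2.polylines(z,[np.int32(pts)],True,col,1)
    cv2.imwrite(out,z)
E
python3 - <<'E'
from ov import *
x,y=.505,.308
ov(cv2.imread("pics/w4.png"),"wrist",x,y,box=(135,255,315,435),f=5,out="pics/ow.png")
ov(cv2.imread("pics/side0.png"),"side",x,y,box=(335,400,260,340),f=8,out="pics/os.png")
ov(cv2.imread("pics/top0.png"),"top",x,y,box=(190,250,80,150),f=8,out="pics/ot.png")
E
```

```text
(no output)
```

View pics/ow.png

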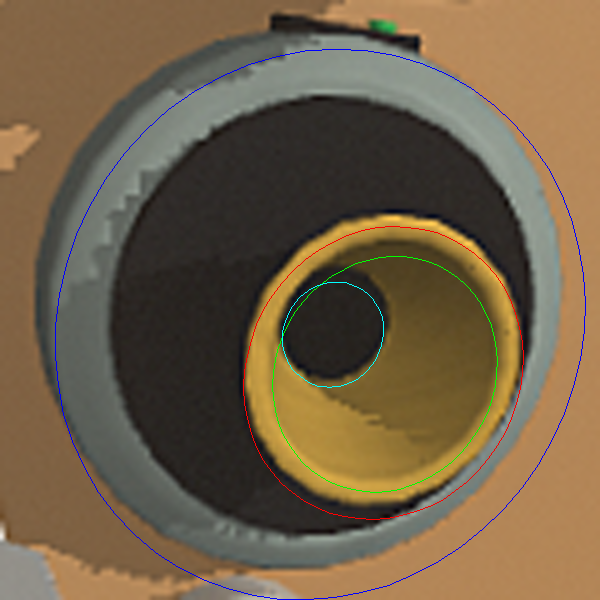

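View pics/os.png

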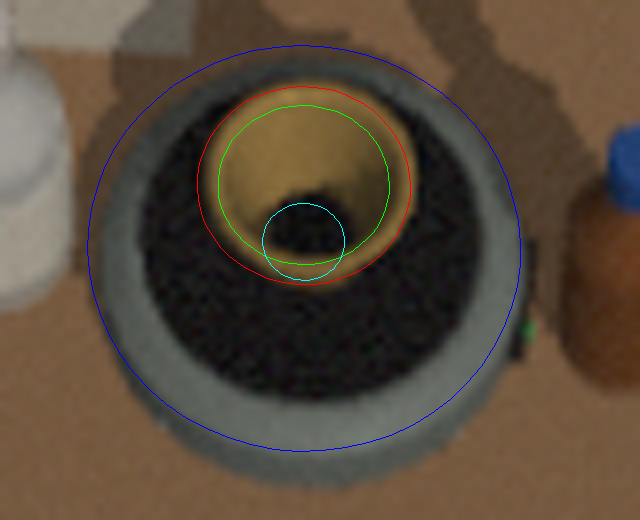

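View pics/ot.png

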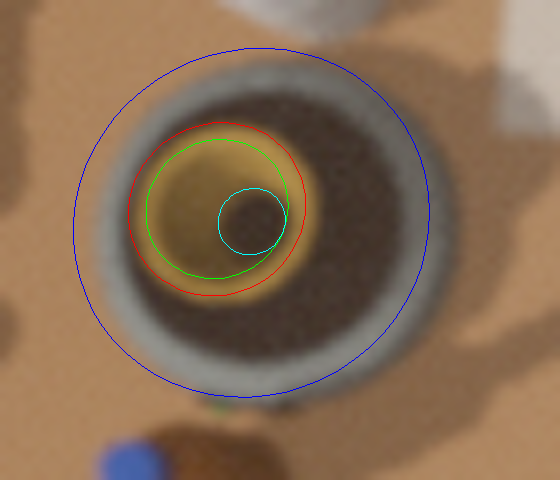

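arm_command --plan '[1,0,0.1,0,0,1,-0.01,0.2,0,0,1,-0.01,0.2675,0,0,1,-0.01,0.2675,0,0,1,-0.01,0.2675,0,0,1,-0.01,0.2675,-0.05,0,1,-0.01,0.2675,-0.1,0,1,-0.01,0.2675,-0.14,0,1,-0.01,0.2675,-0.17,0,1,-0.01,0.2675,-0.18,0,1,-0.01,0.2675,-0.18,0]'

```text
time_s: 8.75
ee_pos: [0.5033, 0.307, 0.2902]
eef_rot: [-3.141, -0.0, -3.138]
force: [-0.0, 0.6, -0.6]
grip_width: 0.0298
```

```bash
python3 - <<'E'
from h import *
np.set_printoptions(precision=4,suppress=True)
o=sensors.get_obs();print(o["time_s"],o["ee_pos"],o["eef_rot"],o["force"],o["moment"],o["qpos"])
w=vision.camera("wrist");cv2.imwrite("pics/w5.png",w)
s=vision.camera("side");cv2.imwrite("pics/s5.png",cv2.resize(s[300:420,230:350],None,fx=5,fy=5))
E
```

```text
8.75 [0.5033 0.307  0.2902] [-3.1414 -0.0003 -3.1378] [-0.0188  0.6131 -0.6122] [ 0.0421 -0.1442 -0.0717] [ 0.4856  0.5001  1.5215 -0.0001  1.1203 -1.0889]
```

View pics/w5.png

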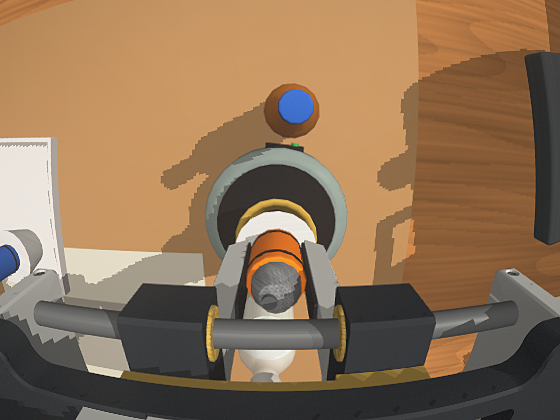

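View pics/s5.png

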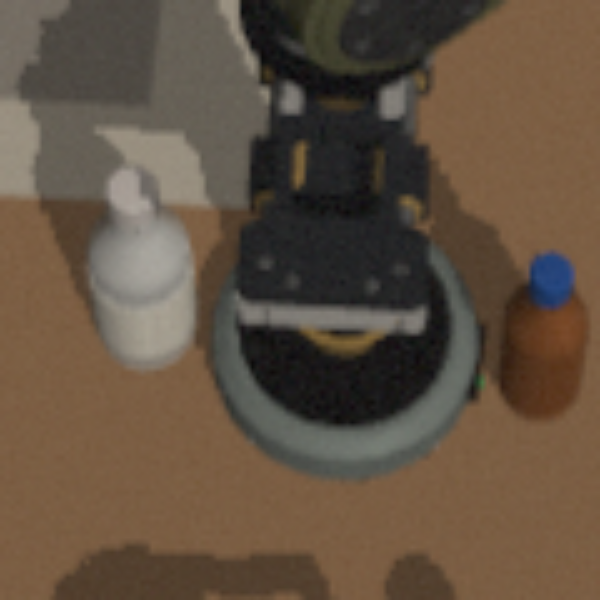

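arm_command --plan '[1,0,0,-0.01,0,1,0,0,-0.02,0,1,0,0,-0.028,0,1,0,0,-0.034,0,1,0,0,-0.036,0,1,0,0,-0.036,0]'

```text
time_s: 9.45
ee_pos: [0.5032, 0.3073, 0.2758]
eef_rot: [-3.141, -0.0, -3.137]
force: [0.1, -0.7, -1.5]
grip_width: 0.0293
```

```bash
python3 - <<'E'
from h import *
np.set_printoptions(precision=4,suppress=True)
o=sensors.get_obs();print(o["time_s"],o["ee_pos"],o["eef_rot"],o["force"],o["moment"])
w=vision.camera("wrist");cv2.imwrite("pics/w6.png",cv2.resize(w[130:330,180:380],None,fx=3,fy=3))
E
```

```text
9.45 [0.5032 0.3073 0.2758] [-3.1414 -0.     -3.1373] [ 0.0505 -0.7113 -1.4875] [-0.1008 -0.22   -0.0344]
```

View pics/w6.png

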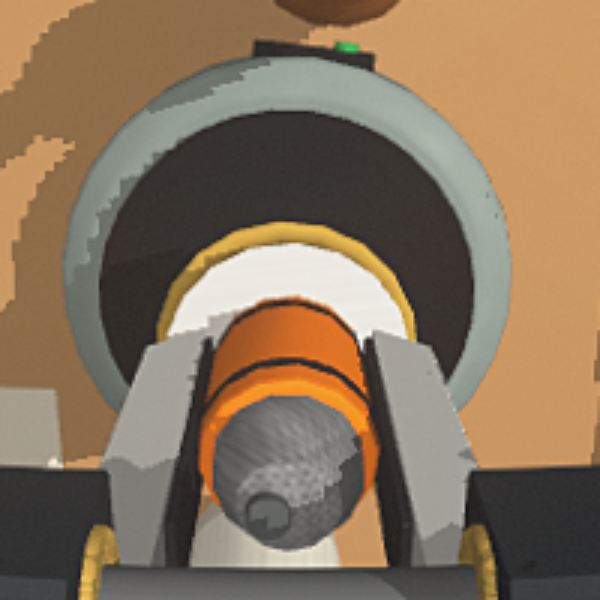

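arm_command --plan '[1,0,0,-0.002,0,1,0,0,-0.003,0,1,0,0,-0.004,0,1,0,0,-0.004,0]'

```text
time_s: 9.9
ee_pos: [0.5032, 0.3072, 0.2748]
eef_rot: [-3.141, 0.001, -3.137]
force: [-0.3, -4.3, 6.1]
grip_width: 0.0297
```

arm_command --plan '[0.1,0,0,0,0,0.1,0,0,0,0,0.1,0,0,0,0,0.1,0,0,0,0]'

```text
time_s: 10.3
ee_pos: [0.503, 0.3075, 0.2741]
eef_rot: [3.142, -0.0, -3.137]
force: [0.4, 0.1, 1.0]
grip_width: 0.0424
```

```bash
python3 - <<'E'
from h import *
np.set_printoptions(precision=4,suppress=True)
o=sensors.get_obs();print(o["time_s"],o["ee_pos"],o["eef_rot"],o["force"],o["moment"])
w=vision.camera("wrist");cv2.imwrite("pics/w7.png",cv2.resize(w[130:330,180:380],None,fx=3,fy=3))
E
```

```text
10.3 [0.503  0.3075 0.2741] [ 3.1415 -0.0001 -3.1373] [0.3909 0.0722 1.0081] [ 0.0977 -0.107  -0.0708]
```

View pics/w7.png

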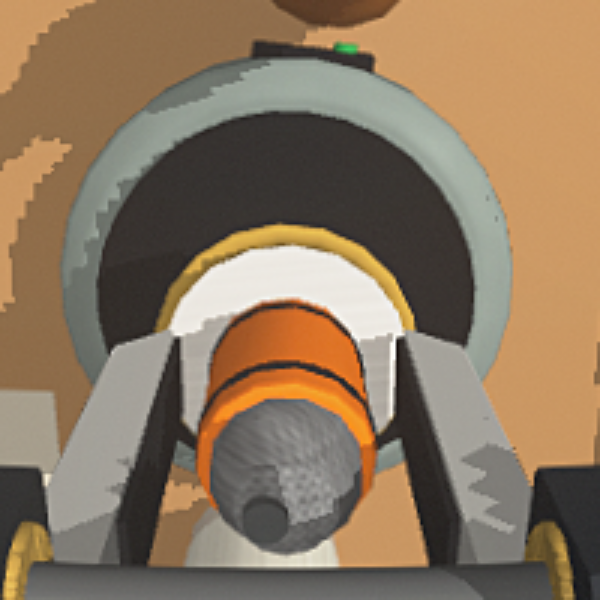

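arm_command --plan '[0.1,0,-0.002,0,0,1,0,-0.002,0,0,1,0,-0.002,0,0,1,0,-0.002,0,0,1,0,-0.002,0,0,1,0,-0.002,0,0,1,0,-0.002,0.01,0,1,0,-0.002,0.0175,0,1,0,-0.002,0.0175,0]' --newtons 5

```text
time_s: 11.25
ee_pos: [0.5032, 0.3065, 0.2818]
eef_rot: [3.141, 0.001, -3.137]
force: [-0.1, -0.3, -0.8]
grip_width: 0.0301
```

arm_command --plan '[1,-0.005,0,0,0,1,-0.01,0,0,0,1,-0.015,0,0,0,1,-0.02,0,0,0,1,-0.02,0,0,0]'

```text
time_s: 11.75
ee_pos: [0.495, 0.3066, 0.2816]
eef_rot: [3.141, 0.001, -3.137]
force: [2.6, 0.1, 0.7]
grip_width: 0.0303
```

```bash
python3 - <<'E'
from h import *
np.set_printoptions(precision=4,suppress=True)
o=sensors.get_obs();print(o["time_s"],o["ee_pos"],o["eef_rot"],o["force"],o["moment"])
w=vision.camera("wrist");cv2.imwrite("pics/w8.png",cv2.resize(w[130:330,180:380],None,fx=3,fy=3))
s=vision.camera("side");cv2.imwrite("pics/s8.png",cv2.resize(s[300:420,230:350],None,fx=5,fy=5))
E
```

```text
11.75 [0.495  0.3066 0.2816] [ 3.1413  0.0008 -3.1372] [2.5907 0.0919 0.6603] [ 0.0997 -0.6589  0.0124]
```

View pics/w8.png

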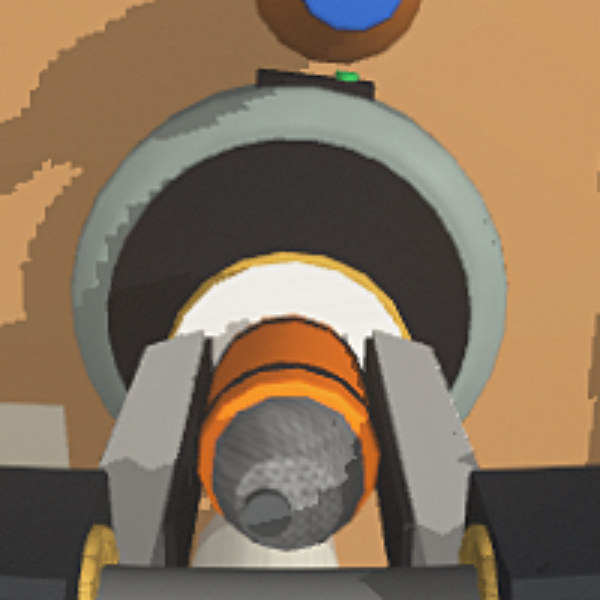

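View pics/s8.png

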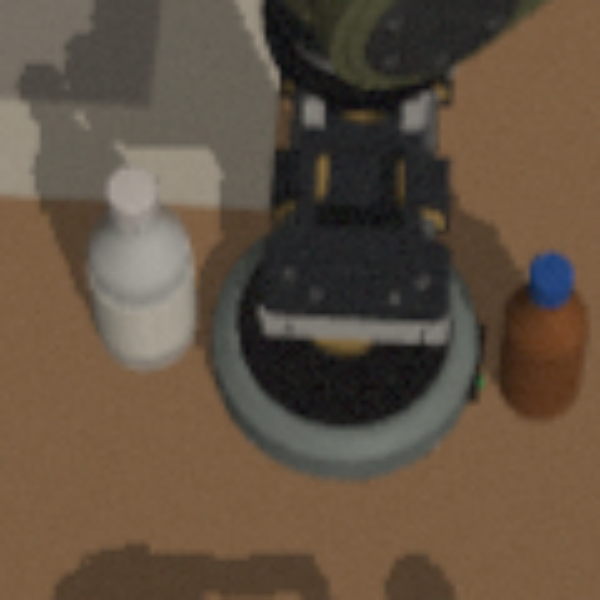

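```bash
cat > tilt.py <<'E'
from h import *
def pred(e,th,g=.0571,dx=0):
    c,s=np.cos(th),np.sin(th); o=np.array([e[0],e[1],e[2]-.18]); out=[]
    for lx,lz in [(0,.094-g),(-.015,.034-g),(-.025,.034-g)]:
        # tilt toward -x for th>0: top moves -x
        p=o+np.array([dx+c*lx-s*lz,0,s*lx+c*lz]); r=proj("wrist",p); out.append([round(((r[0]-130)+.5)*3),round(((r[1]-180)+.5)*3)])
    return out
E
python3 - <<'E'
from tilt import *
e=sensors.get_obs()["ee_pos"]
for d in range(-4,17,4): print(d,pred(e,np.radians(d)))
E
```

```text
-4 [[535, 286], [291, 287], [242, 287]]
0 [[521, 286], [296, 287], [248, 287]]
4 [[505, 286], [303, 287], [254, 287]]
8 [[489, 286], [310, 287], [260, 287]]
12 [[472, 286], [317, 287], [267, 287]]
16 [[455, 286], [324, 287], [275, 287]]
```

arm_command --plan '[1,-0.005,0,0,0,1,-0.01,0,0,0,1,-0.0125,0,0,0,1,-0.0125,0,0,0]'

```text
time_s: 12.25
ee_pos: [0.49, 0.3066, 0.2814]
eef_rot: [3.142, 0.0, -3.137]
force: [4.3, 0.8, 2.9]
grip_width: 0.0299
```

```bash
python3 - <<'E'
from tilt import *
np.set_printoptions(precision=4,suppress=True)
o=sensors.get_obs();print(o["time_s"],o["ee_pos"],o["eef_rot"],o["force"],o["moment"])
w=vision.camera("wrist");cv2.imwrite("pics/w9.png",cv2.resize(w[130:330,180:380],None,fx=3,fy=3))
for d in (0,4,8,12):
  for dx in (0,.004,.006): print(d,dx,pred(o["ee_pos"],np.radians(d),dx=dx))
E
```

```text
12.25 [0.49   0.3066 0.2814] [ 3.1416  0.0001 -3.1372] [4.2931 0.8459 2.9325] [ 0.1064 -0.7     0.013 ]
0 0 [[521, 286], [297, 287], [248, 287]]
0 0.004 [[544, 286], [316, 287], [268, 287]]
0 0.006 [[555, 286], [325, 287], [277, 287]]
4 0 [[505, 286], [303, 287], [254, 287]]
4 0.004 [[529, 286], [322, 287], [273, 287]]
4 0.006 [[540, 286], [331, 287], [283, 287]]
8 0 [[489, 286], [310, 287], [260, 287]]
8 0.004 [[513, 286], [329, 287], [280, 287]]
8 0.006 [[525, 286], [338, 287], [289, 287]]
12 0 [[473, 286], [317, 287], [267, 287]]
12 0.004 [[497, 286], [335, 287], [286, 287]]
12 0.006 [[508, 286], [345, 287], [296, 287]]
```

View pics/w9.png

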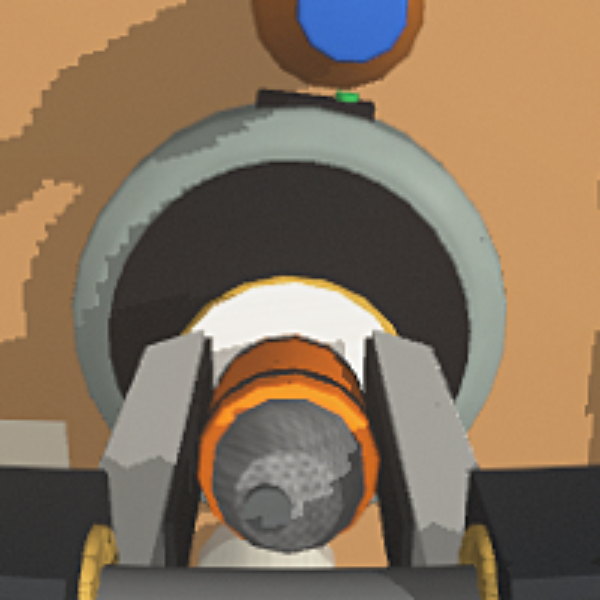

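arm_command --plan '[1,-0.0025,0,0,0,1,-0.0025,0,0,0,1,-0.0025,0,0,0]'

```text
time_s: 12.6
ee_pos: [0.4891, 0.3066, 0.2812]
eef_rot: [3.142, -0.0, -3.137]
force: [3.0, 1.3, 2.9]
grip_width: 0.0297
```

```bash
python3 - <<'E'
from tilt import *
np.set_printoptions(precision=4,suppress=True)
o=sensors.get_obs();print(o["time_s"],o["ee_pos"],o["force"],o["moment"])
w=vision.camera("wrist");cv2.imwrite("pics/w10.png",cv2.resize(w[170:320,220:340],None,fx=4,fy=4))
E
```

```text
12.6 [0.4891 0.3066 0.2812] [3.0284 1.2642 2.8787] [ 0.0278 -0.8161  0.0015]
```

View pics/w10.png

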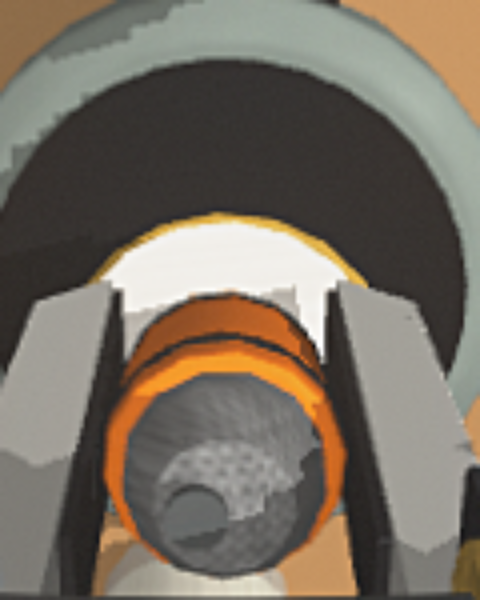

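arm_command --plan '[1,0.005,0,0,0,1,0.01,0,0,0,1,0.015,0,0,0,1,0.02,0,-0.003,0,1,0.022,0,-0.007,0,1,0.022,0,-0.011,0,1,0.022,0,-0.015,0,1,0.022,0,-0.017,0,1,0.022,0,-0.017,0]'

```text
time_s: 13.55
ee_pos: [0.4979, 0.3067, 0.2745]
eef_rot: [3.141, 0.0, -3.137]
force: [-0.9, 2.0, -0.2]
grip_width: 0.0297
```

arm_command --plan '[0.1,0,0,0,0,0.1,0,0,0,0,0.1,0,0,0,0,0.1,0,0,0,0]'

```text
time_s: 13.95
ee_pos: [0.4979, 0.3065, 0.2745]
eef_rot: [-3.141, 0.0, -3.137]
force: [0.2, 0.1, -0.5]
grip_width: 0.042
```

```bash
python3 - <<'E'
from tilt import *
np.set_printoptions(precision=4,suppress=True)
o=sensors.get_obs();print(o["time_s"],o["ee_pos"],o["force"],o["moment"])
w=vision.camera("wrist");cv2.imwrite("pics/w11.png",cv2.resize(w[130:330,180:380],None,fx=3,fy=3))
for dx in (0,.004): print(pred(o["ee_pos"],0,dx=dx))
E
```

```text
13.95 [0.4979 0.3065 0.2745] [ 0.1613  0.1169 -0.4834] [ 0.0846 -0.1072  0.01  ]
[[521, 286], [297, 287], [248, 287]]
[[544, 286], [316, 287], [268, 287]]
```

View pics/w11.png

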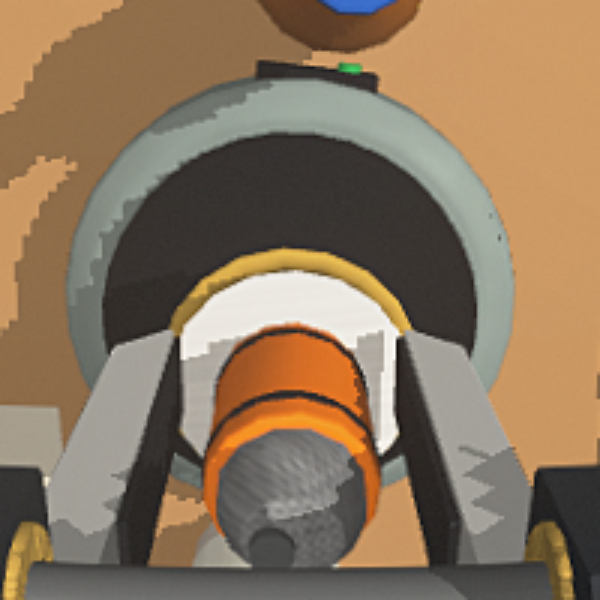

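arm_command --plan '[0.1,0,0,0.08,0,0.1,0,0,0.2,0,0.1,0,0,0.3,0,0,0,0,0.33,0,-0.3,0.02,-0.12,0.33,-0.04,-0.3,0.03,-0.25,0.33,-0.08,-0.3,0.04,-0.37,0.33,-0.12,-0.3,0.05,-0.5,0.33,-0.16,-0.3,0.06,-0.62,0.33,-0.2,-0.3,0.06,-0.75,0.33,-0.225,-0.3,0.06,-0.87,0.33,-0.225,-0.3,0.06,-1,0.33,-0.225,-0.3,0.06,-1,0.33,-0.225,-0.3,0.06,-1,0.33,-0.225]'

```text
time_s: 15.4
ee_pos: [0.5218, -0.0943, 0.4058]
eef_rot: [-3.141, -0.001, 2.672]
force: [0.2, 0.9, 0.3]
grip_width: 0.0616
```

```bash
python3 - <<'E'
from h import *
np.set_printoptions(precision=4,suppress=True)
o=sensors.get_obs();print(o["time_s"],o["ee_pos"],o["eef_rot"],o["qpos"])
cv2.imwrite("pics/w12.png",vision.camera("wrist"))
for n,z in dict(isolator=0,handle_grip=.087,pot=0).items():
    for r in vision.pinpoint(n,"wrist")[:3]: print(n,round(r["confidence"],2),r["at"],atz("wrist",r["at"],z)[:2])
s=vision.camera("side");cv2.imwrite("pics/s12.png",cv2.resize(s[300:420,230:350],None,fx=5,fy=5))
s=vision.camera("top");cv2.imwrite("pics/t12.png",cv2.resize(s[160:280,80:200],None,fx=5,fy=5))
E
```

```text
15.4 [ 0.5218 -0.0943  0.4058] [-3.1415 -0.001   2.6723] [-0.248   0.2551  1.5754  0.0001  1.3121 -1.3495]
isolator 0.57 [184.4, 79.3] [ 0.3919 -0.3291]
isolator 0.44 [119.7, 308.1] [ 0.4651 -0.0208]
handle_grip 0.98 [204.0, 38.2] [ 0.3952 -0.3369]
handle_grip 0.74 [155.7, 374.2] [0.5201 0.0137]
handle_grip 0.59 [288.2, 164.3] [ 0.5498 -0.2413]
pot 0.65 [204.1, 179.9] [ 0.4852 -0.2085]
pot 0.5 [173.7, 328.3] [ 0.5343 -0.0268]
```

View pics/w12.png

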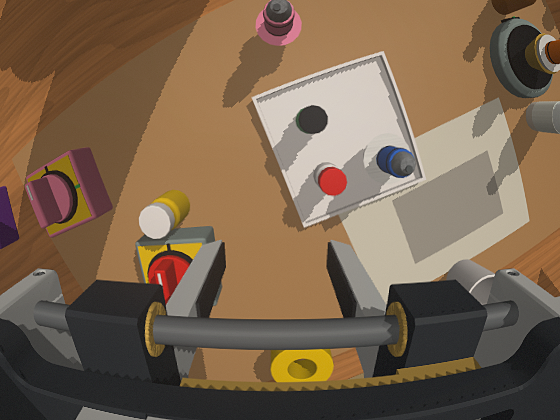

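View pics/s12.png

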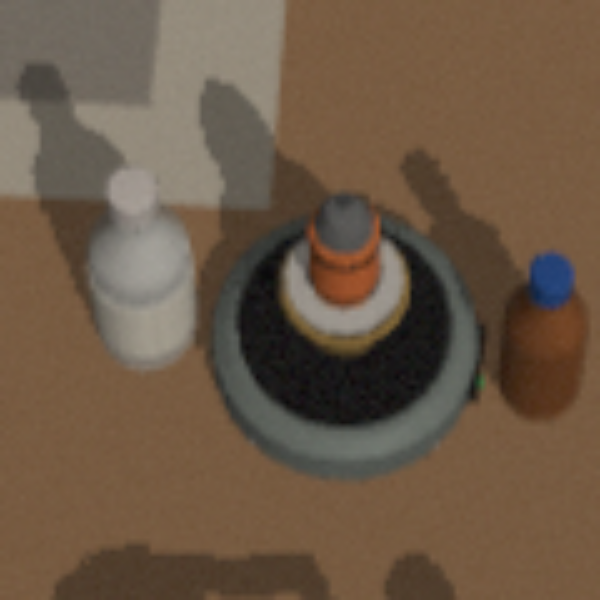

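View pics/t12.png

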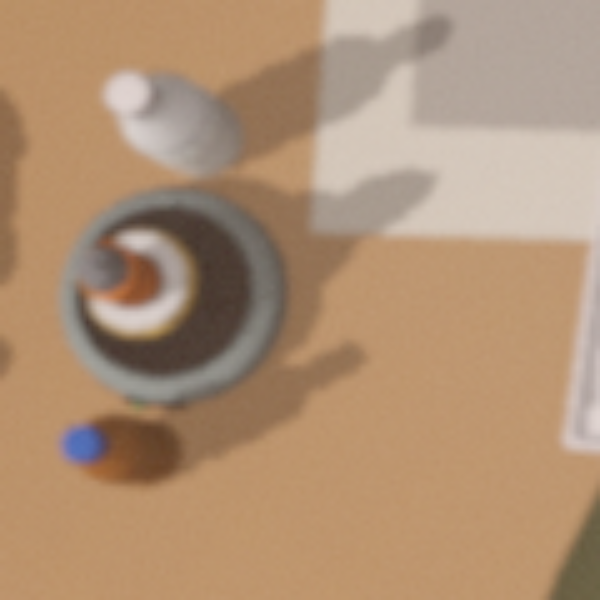

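arm_command --plan '[-0.3,0.03,-0.12,0,0,-0.3,0.05,-0.24,0,0,-0.3,0.065,-0.37,0,0,-0.3,0.065,-0.37,0,0,-0.3,0.065,-0.37,0,0]'

```text
time_s: 16.2
ee_pos: [0.548, -0.2416, 0.4059]
eef_rot: [3.141, -0.001, 2.674]
force: [0.2, 0.8, 0.0]
grip_width: 0.0608
```

```bash
python3 - <<'E'
from h import *
np.set_printoptions(precision=4,suppress=True)
o=sensors.get_obs();print(o["time_s"],o["ee_pos"],o["eef_rot"],o["qpos"])
w=vision.camera("wrist");cv2.imwrite("pics/w13.png",cv2.resize(w[120:320,180:380],None,fx=3,fy=3))
for n,z in dict(isolator=0,handle_grip=.087,pot=0).items():
    for r in vision.pinpoint(n,"wrist")[:3]: print(n,round(r["confidence"],2),r["at"],atz("wrist",r["at"],z)[:2])
E
```

```text
16.2 [ 0.548  -0.2416  0.4059] [ 3.1414 -0.0008  2.6737] [-0.4765  0.4088  1.3715  0.0002  1.3621 -1.5794]
isolator 0.72 [156.4, 38.6] [ 0.3463 -0.5223]
isolator 0.63 [193.6, 274.0] [ 0.5531 -0.2446]
isolator 0.61 [110.1, 149.4] [ 0.3887 -0.3337]
handle_grip 0.74 [116.9, 117.8] [ 0.3973 -0.3379]
handle_grip 0.68 [208.8, 274.6] [ 0.5506 -0.2419]
pot 0.93 [125.6, 269.3] [ 0.4775 -0.2125]
```

View pics/w13.png

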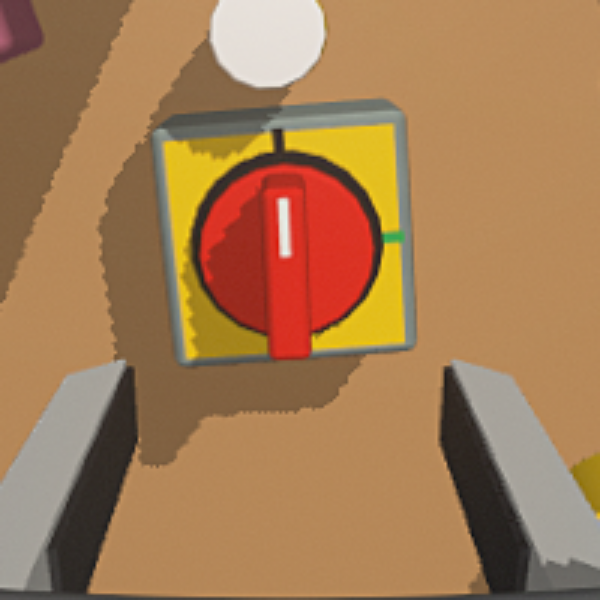

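```bash
python3 - <<'E'
from h import *
np.set_printoptions(precision=4,suppress=True)
f=lambda zc,zr,z: atz("wrist",(zr/3+120-.33,zc/3+180-.33),z)[:2]
a=f(283.5,187,.096);b=f(291,334,.096)   # ends of top face
print(a,b,(a+b)/2,np.hypot(*(a-b)),np.degrees(np.arctan2(*(a-b)[::-1])))
c=[f(*p,.050) for p in [(163,134),(402,122),(412,346),(182,361)]];c=np.array(c);print(c,c.mean(0))
for i in range(4): d=c[(i+1)%4]-c[i];print(np.hypot(*d),np.degrees(np.arctan2(d[1],d[0])))
E
```

```text
[ 0.5259 -0.2299] [ 0.5688 -0.2489] [ 0.5474 -0.2394] 0.046824153069213136 156.14022628300563
[[ 0.4972 -0.2628]
 [ 0.5308 -0.1865]
 [ 0.6068 -0.2181]
 [ 0.574  -0.2964]] [ 0.5522 -0.2409]
0.08330006978455701 66.1932236994027
0.08229830069533504 -22.531043938513758
0.08488106784425047 -112.73391764792889
0.08386762164961395 156.37505800804863
```

arm_command --plan '[-0.3,0.006,0,-0.1,0.027,-0.3,0.006,0,-0.2,0.027,-0.3,0.006,0,-0.28,0.027,-0.3,0.006,0,-0.34,0.027,-0.3,0.006,0,-0.34,0.027,1,0.006,0,-0.34,0.027,1,0.006,0,-0.34,0.027,1,0.006,0,-0.34,0.027,1,0.006,0,-0.34,0.027,1,0.006,0,-0.34,0.027,1,0.006,0,-0.34,0.027,1,0.006,0,-0.34,0.027,1,0.006,0,-0.34,0.027,1,0.006,0,-0.34,0.027,1,0.006,0,-0.34,0.027]' --newtons 20

```text
time_s: 17.9
ee_pos: [0.5498, -0.2427, 0.2708]
eef_rot: [-3.139, 0.0, 2.731]
force: [-6.3, -10.7, 1.4]
grip_width: 0.0139
```

```bash
python3 - <<'E'
from h import *
np.set_printoptions(precision=4,suppress=True)
o=sensors.get_obs();print(o["time_s"],o["ee_pos"],o["eef_rot"],o["force"],o["moment"],o["qpos"])
w=vision.camera("wrist");cv2.imwrite("pics/w14.png",cv2.resize(w[140:340,180:380],None,fx=3,fy=3))
E
```

```text
17.9 [ 0.5498 -0.2427  0.2708] [-3.139   0.0004  2.7305] [ -6.2748 -10.6548   1.4192] [-2.0369  0.8939 -0.0649] [-0.4763  0.5473  1.4991 -0.0029  1.0946 -1.6347]
```

View pics/w14.png

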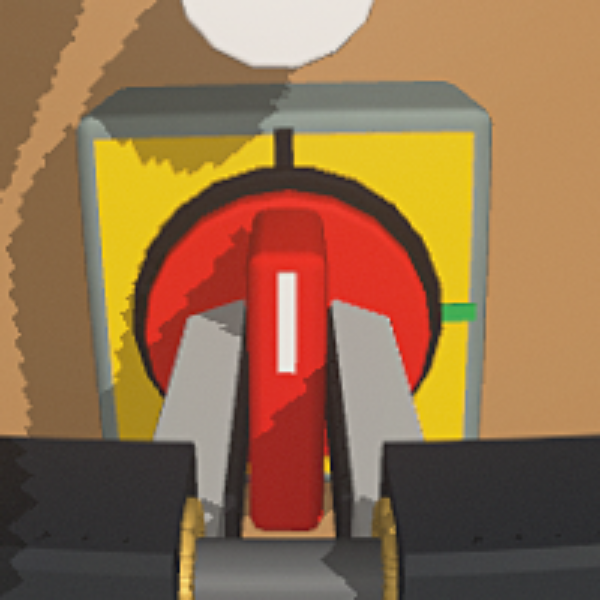

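```bash
python3 - <<'E'
from h import *
np.set_printoptions(precision=4,suppress=True)
e=sensors.get_obs()["ee_pos"]
f=lambda zc,zr,z: atz("wrist",(zr/3+140-.33,zc/3+180-.33),z)[:2]
a=f(286,255,.096);b=f(287,521,.096);print(a,b,(a+b)/2,np.hypot(*(a-b)),e)
E
```

```text
[ 0.5255 -0.2325] [ 0.5734 -0.2532] [ 0.5495 -0.2429] 0.052192791737781706 [ 0.5498 -0.2427  0.2708]
```

arm_command --plan '[1,-0.003,-0.005,0,0,1,-0.003,-0.005,0,-0.06,1,-0.003,-0.005,0,-0.12,1,-0.003,-0.005,0,-0.18,1,-0.003,-0.005,0,-0.24,1,-0.003,-0.005,0,-0.3,1,-0.003,-0.005,0,-0.36,1,-0.003,-0.005,0,-0.42,1,-0.003,-0.005,0,-0.48,1,-0.003,-0.005,0,-0.54,1,-0.003,-0.005,0,-0.6,1,-0.003,-0.005,0,-0.66,1,-0.003,-0.005,0,-0.7,1,-0.003,-0.005,0,-0.73,1,-0.003,-0.005,0,-0.73,1,-0.003,-0.005,0,-0.73]'

```text
time_s: 19.55
ee_pos: [0.5503, -0.2426, 0.2709]
eef_rot: [3.137, -0.002, 1.203]
force: [15.1, 4.2, -4.8]
grip_width: 0.0144
```

```bash
python3 - <<'E'
from h import *
np.set_printoptions(precision=4,suppress=True)
o=sensors.get_obs();print(o["time_s"],o["ee_pos"],o["eef_rot"],o["force"],o["moment"],o["qpos"])
w=vision.camera("wrist");cv2.imwrite("pics/w15.png",cv2.resize(w[140:340,180:380],None,fx=3,fy=3))
E
```

```text
19.55 [ 0.5503 -0.2426  0.2709] [ 3.1371 -0.0019  1.2033] [15.0555  4.2459 -4.7594] [ 0.8804 -2.9108  0.523 ] [-0.4764  0.5473  1.4988  0.0027  1.0913 -0.1102]
```

View pics/w15.png

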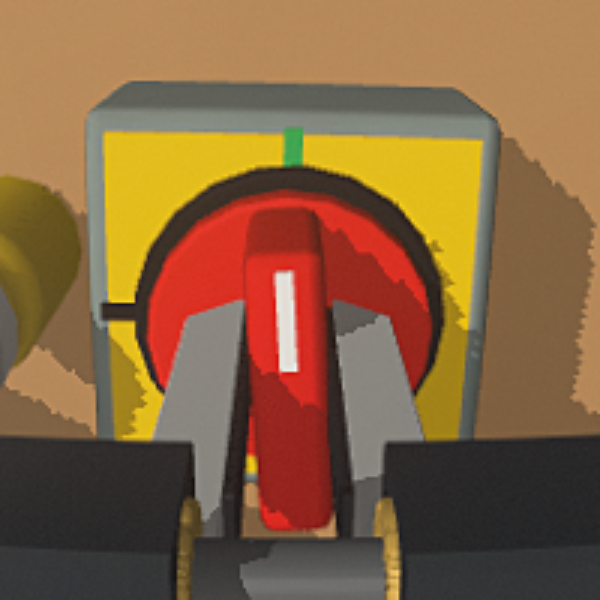

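arm_command --plan '[1,0.003,0.001,0,0.01,1,0.003,0.001,0,0.01,0.2,0.003,0.001,0,0.01,0.2,0.003,0.001,0,0.01,0.2,0.003,0.001,0,0.01,0.2,0.003,0.001,0,0.01,0.2,0.003,0.001,0.1,0.01,0.2,0.003,0.001,0.2,0.01,0.2,0.003,0.001,0.3,0.01,0.2,0.003,0.001,0.3,0.01]'

```text
time_s: 20.6
ee_pos: [0.5504, -0.2431, 0.3963]
eef_rot: [3.133, 0.001, 1.223]
force: [-0.8, 0.4, -0.5]
grip_width: 0.0374
```

```bash
python3 - <<'E'
from h import *
np.set_printoptions(precision=4,suppress=True)
o=sensors.get_obs();print(o["time_s"],o["ee_pos"],o["eef_rot"],o["force"])
w=vision.camera("wrist");cv2.imwrite("pics/w16.png",cv2.resize(w[120:320,180:380],None,fx=3,fy=3))
f=lambda zc,zr,z: atz("wrist",(zr/3+120-.33,zc/3+180-.33),z)[:2]
s=vision.camera("side");cv2.imwrite("pics/s16.png",s)
E
```

```text
20.6 [ 0.5504 -0.2431  0.3963] [3.1329 0.0011 1.2231] [-0.8101  0.3556 -0.5079]
```

View pics/w16.png

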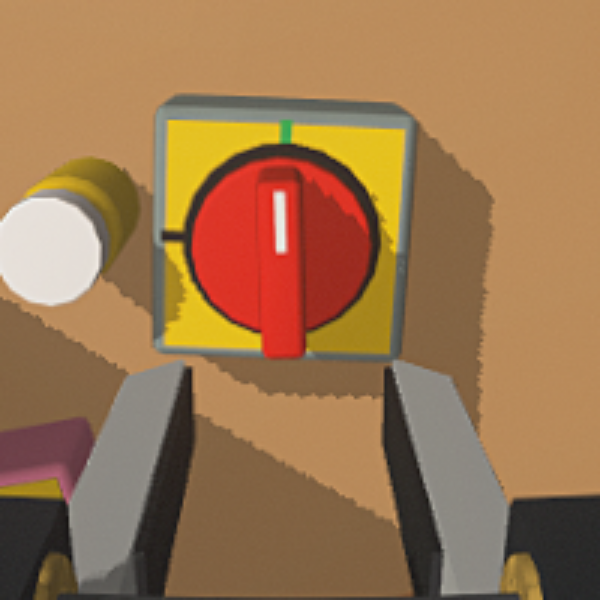

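View pics/s16.png

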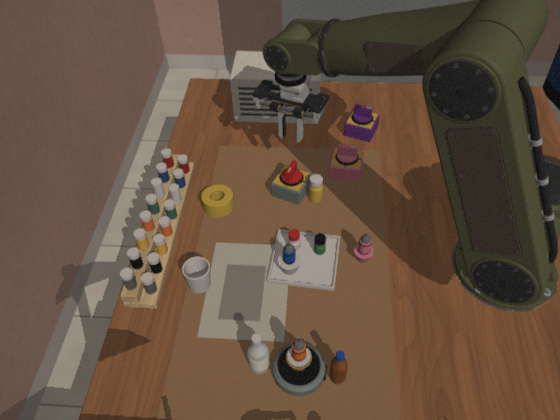

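```bash
python3 - <<'E'
from h import *
np.set_printoptions(precision=4,suppress=True)
f=lambda zc,zr,z: atz("wrist",(zr/3+120-.33,zc/3+180-.33),z)[:2]
for p,q in [((279,187),(284,330)),((278.5,187),(284.5,330)),((278.5,193),(281,250))]:
  a=f(*p,.096);b=f(*q,.096);print((a+b)/2,np.degrees(np.arctan2(*(a-b)[::-1])))
c=np.array([f(*p,.050) for p in [(162,118),(410,127),(398,355),(156,348)]])
for i in range(4): d=c[(i+1)%4]-c[i];print(np.hypot(*d),np.degrees(np.arctan2(d[1],d[0])))
i=cv2.imread("pics/w16.png");cv2.imwrite("pics/w16z.png",cv2.resize(i[150:375,200:360],None,fx=2.6,fy=2.6))
E
```

```text
[ 0.5506 -0.2369] 71.89593516646714
[ 0.5506 -0.2369] 72.28399006926671
[ 0.554  -0.2261] 72.39648350390597
0.08226830546368832 -22.0655494346633
0.07995038193856867 -111.28361115362051
0.08495315610149867 158.31171018425383
0.08051803865230192 66.80157750433095
```

View pics/w16z.png

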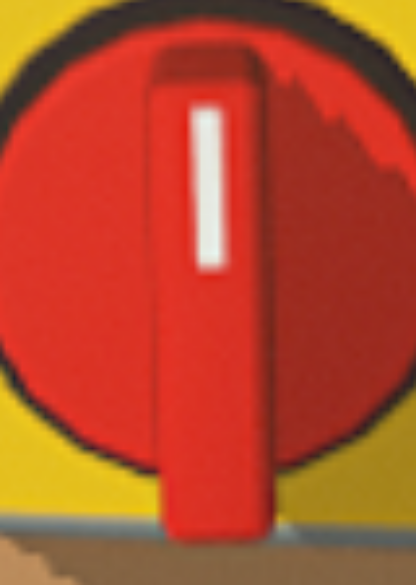

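arm_command --plan '[0.2,0,0,-0.1,0,0.2,0,0,-0.2,0,0.2,0,0,-0.27,0,0.2,0,0,-0.3,0,0.2,0,0,-0.3,0,1,0,0,-0.3,0,1,0,0,-0.3,0,1,0,0,-0.3,0,1,0,0,-0.3,0,1,0,0,-0.3,0,1,0,0,-0.3,-0.01,1,0,0,-0.3,-0.02,1,0,0,-0.3,-0.028,1,0,0,-0.3,-0.028,1,0,0,-0.3,-0.028]' --newtons 20

```text
time_s: 22.2
ee_pos: [0.5507, -0.243, 0.2716]
eef_rot: [3.139, 0.0, 1.165]
force: [4.6, -0.7, 6.1]
grip_width: 0.0149
```

```bash
python3 - <<'E'
from h import *
np.set_printoptions(precision=4,suppress=True)
o=sensors.get_obs();print(o["time_s"],o["ee_pos"],o["eef_rot"],o["force"],o["moment"])
E
```

```text
22.2 [ 0.5507 -0.243   0.2716] [3.1389 0.0001 1.1646] [ 4.6233 -0.7151  6.1183] [-0.0912 -0.8457  0.4883]
```

arm_command --plan '[0,0,0,0,0,0,0,0,0,0,0,0,0,0,0,0,0,0,0,0,0,0,0,0,0,0,0,0,0.1,0,0,0,0,0.2,0,0,0,0,0.33,0,0,0,0,0.33,0,0,0,0,0.33,0]'

```text
time_s: 23.2
ee_pos: [0.5502, -0.243, 0.4034]
eef_rot: [3.139, 0.0, 1.164]
force: [-0.1, 1.0, -2.0]
grip_width: 0.0469
```

```bash
python3 - <<'E'
from h import *
np.set_printoptions(precision=4,suppress=True)
o=sensors.get_obs();print(o["time_s"],o["ee_pos"],o["eef_rot"],o["force"])
w=vision.camera("wrist");cv2.imwrite("pics/w18.png",cv2.resize(w[120:320,180:380],None,fx=3,fy=3))
s=vision.camera("side");cv2.imwrite("pics/s18.png",s)
E
```

```text
23.2 [ 0.5502 -0.243   0.4034] [3.1395 0.0001 1.1645] [-0.12    0.9991 -2.0268]
```

View pics/w18.png

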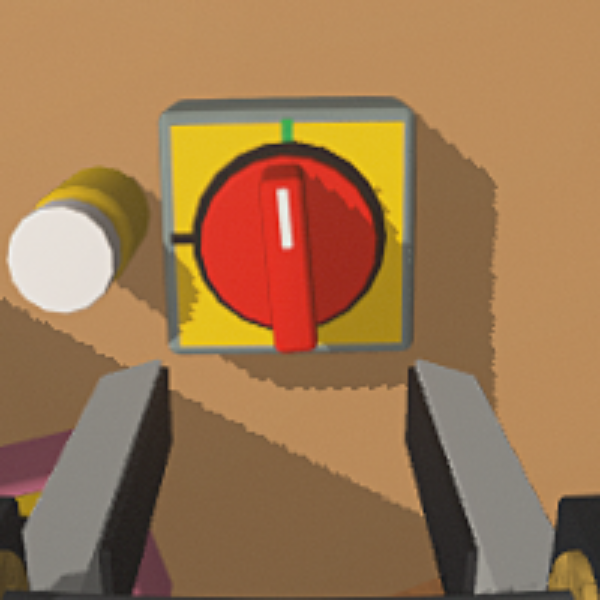

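View pics/s18.png

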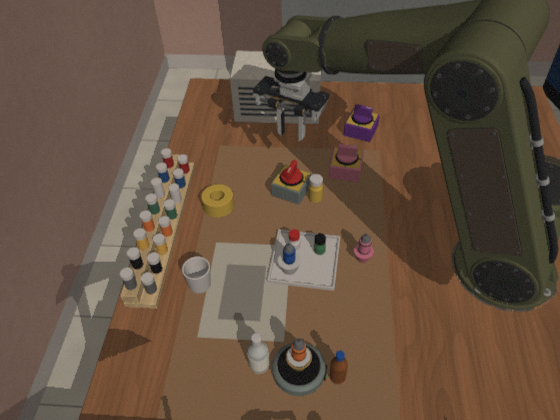

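```bash
python3 -c "
from station import job; print(job.hand_in())"
```

```text
the job is handed in; nothing more can be done
None
```

The orange holder is seated in the brass cup and the red isolator handle is turned to on. I handed the job in at about 23 s of the 54 s allowed, and the system gave no verdict.

- **Holder:** I lowered it upright into the cup, released it so it sat home, and regripped it lightly. I lifted it about 7 mm with the cone still in the cup and rocked it towards -x. The wrist pictures put the tilt at roughly 10°, give or take 1.5°. It was then brought upright, lowered and released. The side and top pictures taken after release show it upright in the cup.
- **Handle:** I turned it clockwise until it stopped. A picture after the first turn read about 84° against the 86° expected, and I had eased the grip back slightly before letting go. So I gripped it again and turned it further. The torque rose to about 0.49 N m, against 0.06 N m of friction, so I took it to be at the stop. After release, the pointer lines up with the green mark to within a few degrees.
- **Final state:** The gripper is open and clear above the isolator. In the last side picture, the jars, bottles, blue holder and look-alikes appear where they started. I judged that by eye and did not measure it.

The highest force reading I saw was about 16 N, at the end of the first handle turn. I read the force only between moves, so brief higher peaks would not have shown.

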